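# Stand the tracing light board on its prop leg and switch it on

## Task

Set the tracing light board up for work: swing its red prop leg out by the yellow pin until it snaps over and locks, while the panel still rests on the wooden block. Then draw the block out from under the panel so that the board stands on its leg, and set the block down gently, upright as it was, in the middle of the green cutting mat. Last, pull the black knob on the control bar straight out until it clicks on; never let the panel fall, and leave the other things on the table alone.

Things in the scene. Friction and masses are not known exactly. Their poses are not given: they have to be found in the camera images.
- base: fixed base of a tilting tracing light board. Origin: on the table, below the middle of the panel's hinge. x runs along the hinge, y level from the hinge towards the panel's raised edge, z up. Aluminium base plate, 10 mm thick, over x -100 to 100, y 0 to 95 mm; a runner of the same height under the prop leg covers x 100 to 150, y -115 to 210 mm.
- bar_face (a point): centre of the sloping face of the base's grey control bar (base x -100 to 100, y -115 to -40 mm); the face is tilted 35 degrees (0.611 rad) from level and looks up and to base -y; lower edge 15 mm high, upper edge 67 mm. Axes as the base's.
- panel (a joint): angle of the white light panel from flat, rad, growing as its free edge rises. Slab 200 mm wide (base x -100 to 100), 200 mm from hinge to free edge, 16 mm thick, 0.6 kg. Hinge along base x, 30 mm above the table, mid-thickness. The hinge is free: unheld, the panel falls. At the start it rests on the wooden block at 0.55 to 0.62; standing on its locked leg it reads about 0.50.
- panel_edge (a point): middle of the panel's raised free edge, half-way through its thickness, 200 mm from the hinge; a 4 mm lip runs along the top there
- leg (a joint): angle of the red prop leg, rad: 0 = folded along the panel, 1.25 = against its stop, locked, 10 degrees past upright. An over-centre spring pulls it back to 0 below 0.75 and snaps it on to 1.25 above. About 4 N at the yellow pin starts it, less further on. It turns beside the panel's +x side (base x 107 to 117 mm) and opens by its foot swinging down, then out to base +y.
- leg_pivot (a point): pivot of the prop leg, in the leg's plane (base x 112 mm), on the panel 180 mm from its hinge. Folded, the leg points from here towards the hinge
- leg_foot (a point): centre of the leg's black rubber foot, an 8 mm radius roller, 100 mm from the pivot; it stands on the runner once the block is gone
- leg_pin (a point): point on the yellow pin by which the leg is pushed, 70 mm from the leg's pivot: a 12 mm thick round bar along base x, from base x 117 to 168 mm, ending in an 18 mm ball; this point is at base x 150 mm, 50 mm clear of the panel's side
- knob (a joint): travel of the black push-pull light switch knob, m: 0 = in (off), 0.014 = pulled out to its stop (on). It clicks: springs back in below 0.006, springs out by itself above; about 4 N to start it.
- knob_head (a point): centre of the knob's head: a black disc 36 mm across, 20 mm thick, with a red dot, on a 14 mm stem. With the knob in, the head's underside is 20 mm and its centre 30 mm from the bar's sloping face. The point's z axis is the knob's axis, out of the face (35 degrees from vertical, leaning to base -y), the way it pulls; its x is along base x.
- block_mid (a point): centre (half-way up) of the wooden block that props the panel: 44 (x) x 140 (y) x 92.5 mm high, 0.3 to 0.5 kg, standing on the table, its y roughly along base y. The panel rests on the top edge of its end nearer the hinge; about 70 to 90 mm of it stick out beyond the panel's raised edge. It slides out straight away from the hinge (base +y).
- mat: green cutting mat fixed to the table, 320 mm along its x by 260 mm along its y, 3 mm thick. Origin: centre of its underside, on the table.
- screwdriver: bystander: yellow-handled screwdriver, 170 mm, lying along the cutting mat's +y edge; origin at the centre of its underside
- gluegun: bystander: blue glue gun lying on its side, about 180 x 150 mm, 35 mm high; origin at the centre of its underside
- fan: bystander: small white desk fan, 140 mm high; origin at the centre of its underside
- meter: bystander: yellow multimeter lying flat, 130 x 70 x 40 mm; origin at the centre of its underside
- tape: bystander: yellow and black tape measure, 65 x 35 x 60 mm; origin at the centre of its underside
- caliper: bystander: steel caliper lying flat, 160 mm long; origin at the centre of its underside
- pencils: bystander: blue cup of pencils, 95 mm high without the pencils; origin at the centre of its underside
- block: the same wooden block, origin at the centre of its underside (its centre is also given as block_mid)
Mind the look-alikes: they are no part of the job. What is shaped like the block but turquoise is not meant.

How it is judged:
By the outcome, as a careful person would: the job done as asked, in the order asked, and still so for the second after the job is handed in, with the robot touching nothing.
It also fails if it takes over 72 s, if anything falls off the work surface, if the arm or the gripper's body presses on something with over 40 N, if the wrist force passes 120 N, or if a joint passes its speed limit or range.

## Robot

A 6-joint arm with a two-finger parallel gripper is mounted at the origin on the work surface. World frame = base frame: x ahead of the robot, y to its left, z up, the work surface at z = 0. Lengths are in mm, angles in degrees, forces in N, time in s.
With the tool pointing down it reaches from about 300 to 850 mm from the base axis. Payload 4.2 kg.
Tool frame: the origin (TCP) lies midway between the tips of the shut fingers; the grasp point (between the pads) lies 19 mm behind it (env.grip_point_offset is the distance from the TCP to the grasp point, in mm); z points along the fingers, x is the direction in which the jaws open and shut, and the axes are right-handed (so a half turn about z gives the same grasp; the last joint's range is limited). The gripper opens to 91 mm and grips with 3 to 60 N. Pads are 32 mm wide; open, the fingers measure 118 mm over their backs; the gripper's body (76 mm by 178 mm) begins 60 mm behind the grasp point.
Start: joints at [-73.682, 18.312, 89.639, -0, 72.044, -1.146], TCP at [172.562, -548.512, 213.976] pointing down, gripper open.
Joint ranges: [-177.97, 177.97], [-48.28, 115.42], [12.27, 149.76], [-77.06, 257.06], [2.81, 150.46], [-146.56, 146.56]. Speed limits (degrees/s): [147.25, 147.25, 180, 180, 180, 180].

## Interface

Orientations are given as [roll, pitch, yaw] about the fixed x, y, z axes, in that order (R = Rz(yaw) Ry(pitch) Rx(roll)).
In Python, from workcell import env gives the robot as it stands.
- The arm moves only by the shell command python3 -m pendant 'ROWS' [FORCE]. ROWS is JSON, a list of rows, each an object with "xyz": the shift along the tool's x, y, z in m, a list of three; "roll": the turn about the tool's z in degrees; "jaw": the closure, from 0 (fully open) to 1 (shut). A call has exactly 8 rows; each row is the pose to reach, as a shift and turn from the pose commanded when the call began, along the tool's axes at that moment; what a row does not reach only later rows make up. A row lasts 1/8 s, in which the tool goes at most 62.5 mm and 10.7 degrees, less where a joint would pass 70% of its speed; a pose out of reach is approached as far as the arm can. A call with a gripper value outside its range is refused whole. The fingers move at their own pace and stop on an object; FORCE is the grip in N (left out, the last holds). Time passes only in rows, so rows that repeat a pose let the fingers close, or fill a call up. It gives the time, the measured TCP pose, the force and the opening at its end, in the units of the state.
- env.state(): the state, without advancing time (a new reading comes with each control period).
- env.grab_frame(name): name is "scene" or "top"; returns (picture, depth): 400x640x3 uint8, blue, green, red; 400x640 float32, mm along the optical axis (not along the pixel's ray), 0 where there is no reading.
- env.camera_params(name): a dict with "camera_matrix" (3x3 intrinsics, pixels), "cam_to_world" (4x4, takes a point from camera to world coordinates). Camera axes: x right, y up, looking along -z (the intrinsics and any distortion apply to the point x, -y, -z); pixel columns grow to the right and rows downward; lengths in mm; the calibration is good to about 2 mm. A picture is of the moment at which its call begins. camera_params takes no time and is no camera call.
- env.job_done(): hands the job in, once; it reports no verdict.
The state is a dict: "time_s": time; "qpos": joint angles; "qvel": joint speeds; "effort": joint torques, N m; "ee_pos": TCP position; "ee_rot": TCP orientation; "force": force on the tool from outside, world axes, zero at the start; "torque": the same for the moment, N m; "gripper_width": finger opening in mm.
Only numpy, scipy, OpenCV 4.12 (cv2) and the standard library are available. Lean on these libraries where they do the work, as an engineer would, in place of code of your own. Each camera call takes 0.05 s, during which the arm holds its last target. There are 200 camera calls.

## Working session

There is one attempt and no reset: what is moved stays moved. The work goes in short steps, Python scripts to look and compute and a shell command to move; the robot and the scene stay as the last step left them, time stands still between calls to the robot, and variables do not carry over. Pictures are saved under pics/ and viewed, about 8 in all and at most 12, crops included, and the job is handed in when it is done.

```bash
ls; mkdir -p pics
cat > h.py <<'E'
import numpy as np, cv2
from workcell import env
def snap(n):
    im,d=env.grab_frame(n); np.savez(f'pics/{n}.npz',im=im,d=d); return im,d
def px(n,u,v,d=None,r=1):
    c=env.camera_params(n);K=np.array(c['camera_matrix']);T=np.array(c['cam_to_world'])
    if d is None: d=np.load(f'pics/{n}.npz')['d']
    w=d[int(v)-r:int(v)+r+1,int(u)-r:int(u)+r+1]; z=np.median(w[w>0])
    x=(u-K[0,2])/K[0,0]*z; y=(v-K[1,2])/K[1,1]*z
    return (T@[x,-y,-z,1])[:3]
E
python3 - <<'E'
from h import *
for n in('scene','top'):
    im,d=snap(n); cv2.imwrite(f'pics/{n}0.png',im)
    c=env.camera_params(n);print(c)
s=env.state();print(s)
E
```

```text
pics
{'camera_matrix': array([[397.55245914,   0.        , 330.15884522],
       [  0.        , 397.55245914, 202.37428309],
       [  0.        ,   0.        ,   1.        ]]), 'cam_to_world': array([[ 2.54947936e-01, -7.40100722e-01,  6.22296128e-01,
         1.33565625e+03],
       [ 9.66862146e-01,  1.86208702e-01, -1.74653687e-01,
        -2.31509963e+02],
       [ 1.33843657e-02,  6.46202166e-01,  7.63048897e-01,
         1.03397138e+03],
       [ 0.00000000e+00,  0.00000000e+00,  0.00000000e+00,
         1.00000000e+00]])}
{'camera_matrix': array([[410.83398263,   0.        , 322.00629956],
       [  0.        , 410.83398263, 201.0363349 ],
       [  0.        ,   0.        ,   1.        ]]), 'cam_to_world': array([[ 6.91633707e-02,  9.77173948e-01, -2.00866881e-01,
         2.72592623e+02],
       [-9.97603495e-01,  6.73587893e-02, -1.58132905e-02,
        -1.77171437e+01],
       [-1.92218565e-03,  2.01479203e-01,  9.79490907e-01,
         1.21565849e+03],
       [ 0.00000000e+00,  0.00000000e+00,  0.00000000e+00,
         1.00000000e+00]])}
{'time_s': 0.1, 'qpos': array([-7.36819551e+01,  1.83493741e+01,  8.96992102e+01, -2.62896281e-03,
        7.20429457e+01, -1.14603318e+00]), 'qvel': array([ 0.12419891,  0.02458019, -0.24552201, -0.03923975, -0.04452082,
        0.04838881]), 'effort': array([ 2.90507487e-04, -4.13332558e+01, -2.32508701e+01,  7.28284079e-02,
        4.21191263e-02, -5.82804614e-05]), 'ee_pos': array([ 172.42313239, -548.07487226,  213.19174391]), 'ee_rot': array([ 1.79999332e+02,  9.15617922e-02, -7.25351100e+01]), 'force': array([-0.4686154 ,  0.31788104, -0.42803295]), 'torque': array([0.07151584, 0.02558888, 0.0069963 ]), 'gripper_width': 91.21751368884748}
```

View pics/scene0.png

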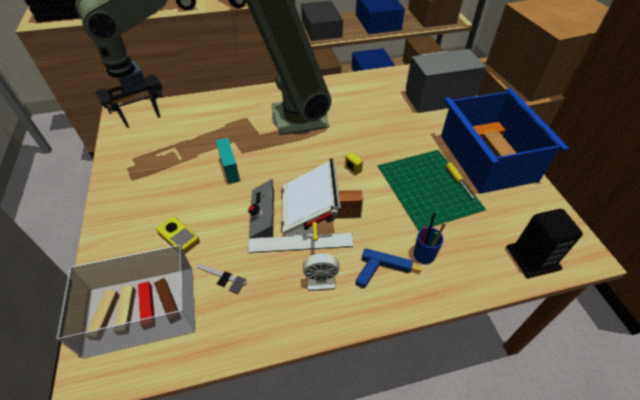

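View pics/top0.png

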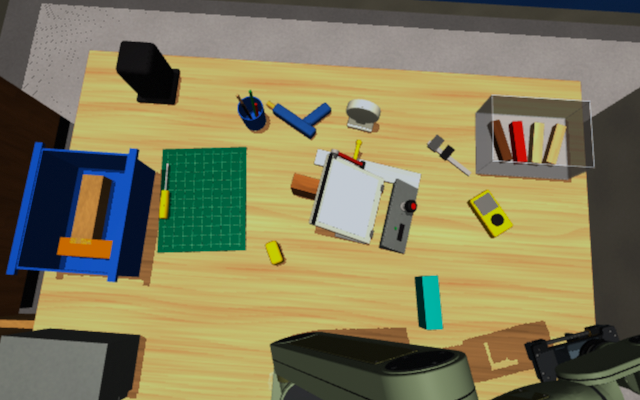

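The only brown wooden block under the panel is at top (305,185). The turquoise one at (428,302) is the look-alike, and the planks in the blue bin and glass box are unrelated. I'll confirm this in an enlarged crop.

Run:
```python
from h import *
a=np.load('pics/top.npz')['im'][125:260,280:430]; b=np.load('pics/scene.npz')['im'][150:290,235:375]
cv2.imwrite('pics/c1.png',cv2.resize(a,None,fx=4.4,fy=4.4,interpolation=cv2.INTER_CUBIC)[:600])
cv2.imwrite('pics/c2.png',cv2.resize(b,None,fx=4.2,fy=4.2,interpolation=cv2.INTER_CUBIC))
```

```text
(no output)
```

View pics/c1.png

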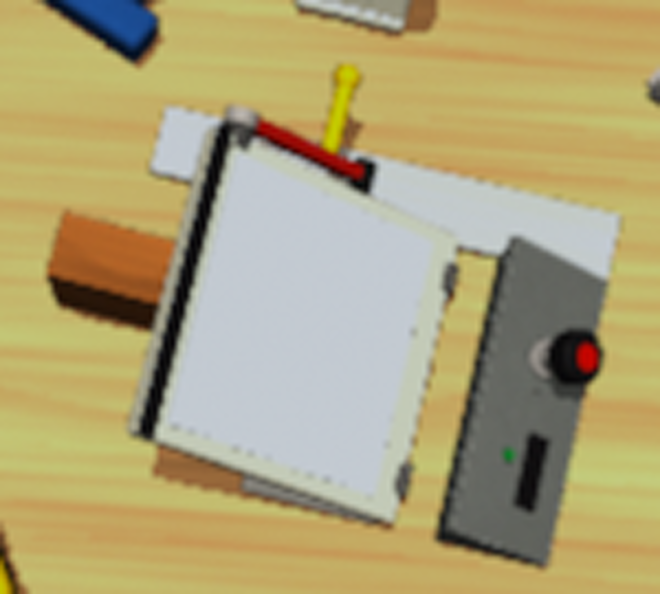

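View pics/c2.png

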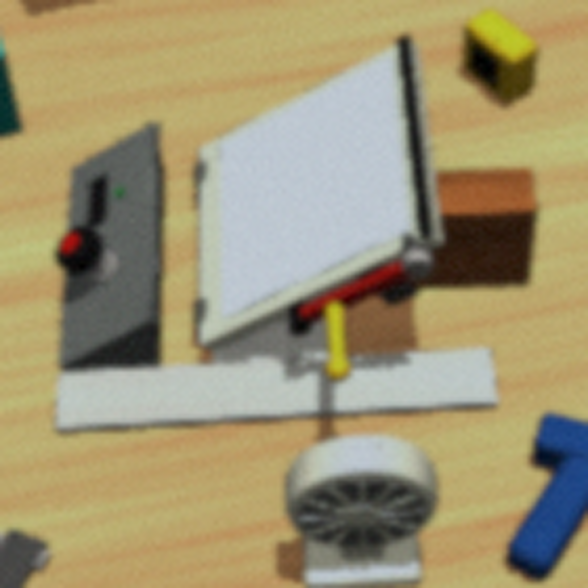

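The crops show the brown block under the raised edge, with its outer end at top c1 (48–65, 212–275). The pin ball is at c1 (347,75) and c2 (338,370). The knob is at c1 (585,357). I'll fit the poses from these points.

```bash
cat > fit.py <<'E'
from h import *
from scipy.optimize import least_squares
def proj(n,P):
    c=env.camera_params(n);K=np.array(c['camera_matrix']);T=np.linalg.inv(np.array(c['cam_to_world']))
    p=T[:3,:3]@P+T[:3,3]; return np.array([K[0,0]*p[0]/-p[2]+K[0,2], K[1,1]*p[1]/p[2]+K[1,2]])
t=lambda u,v:('top',u/4.4+280-.4,v/4.4+125-.4)
s=lambda u,v:('scene',u/4.2+235-.4,v/4.2+150-.4)
def Rz(a): return np.array([[np.cos(a),-np.sin(a),0],[np.sin(a),np.cos(a),0],[0,0,1]])
E
python3 - <<'E'
from fit import *
obs=[((150,210,10),t(165,105)),((100,210,10),t(150,172)),((150,-115,10),t(622,215)),((100,-115,10),t(605,280)),
((-100,-40,67),t(440,540)),((-100,-115,15),t(548,565)),((100,-40,67),t(512,238)),
((150,-115,10),s(57,430)),((100,-115,10),s(60,372)),((100,210,10),s(492,347)),((150,210,10),s(497,402)),((-100,-40,67),s(155,123)),((-100,-115,15),s(75,170))]
pan=[((-100,200,8),t(130,433)),((-100,0,8),t(393,523)),((100,0,8),t(458,238)),((-100,200,10),s(403,38)),((-100,0,8),s(203,152)),((100,0,8),s(203,345)),((100,200,0),s(440,245))]
def pt(q,P): return Rz(q[2])@np.array(P,float)+[q[0],q[1],0]
def pp(a,P): x,y,z=P; return (x,y*np.cos(a)-z*np.sin(a),30+y*np.sin(a)+z*np.cos(a))
def f(q):
    r=[proj(o[0],pt(q,P))-o[1:] for P,o in obs]+[proj(o[0],pt(q,pp(q[3],P)))-o[1:] for P,o in pan]
    # pin ball and knob
    a=q[3]; piv=np.array([112,180*np.cos(a),30+180*np.sin(a)])
    pin=(159,110*np.cos(a)-q[4]*np.sin(a),30+110*np.sin(a)+q[4]*np.cos(a))
    r+=[proj('top',pt(q,pin))-t(347,75)[1:],proj('scene',pt(q,pin))-s(338,370)[1:]]
    return np.concatenate(r)
g=least_squares(f,[350,0,0.2-.4,.58,0],loss='soft_l1')
print(g.x,np.degrees(g.x[2])); print(np.round(f(g.x).reshape(-1,2),1).tolist())
q=g.x
# knob: red dot = top centre
def k(w):
    n=np.array([0,-np.sin(.611),np.cos(.611)]); e=np.array([0,np.cos(.611),np.sin(.611)])
    return np.array([w[0],-77.5,41])+e*w[1]+n*40
fk=lambda w:np.concatenate([proj('top',pt(q,k(w)))-t(588,357)[1:],proj('scene',pt(q,k(w)))-s(70,245)[1:]])
h=least_squares(fk,[20,0]);print('knob',h.x,h.fun)
# block
B=lambda b,P:Rz(b[2])@np.array(P,float)+[b[0],b[1],0]
ob=[((22,70,92.5),t(65,212)),((-22,70,92.5),t(48,275)),((-22,70,0),t(62,307)),((-22,70,92.5),s(533,170)),((22,70,92.5),s(535,207)),((22,70,0),s(530,285))]
fb=lambda b:np.concatenate([proj(o[0],B(b,P))-o[1:] for P,o in ob])
b=least_squares(fb,[*pt(q,(0,200,0))[:2],q[2]],loss='soft_l1');print('block',b.x,np.degrees(b.x[2]),np.round(b.fun,1))
print('block in base',Rz(-q[2])@(np.array([b.x[0],b.x[1],0])-[q[0],q[1],0]))
# mat: depth
for u,v in[(163,149),(245,148),(245,249),(158,251)]: print('mat',px('top',u,v))
for u,v in[(275,253),(363,112),(305,120)]:print(px('top',u,v))
E
```

```text
Traceback (most recent call last):
  File "fit.py", line 4, in proj
    c=env.camera_params(n);K=np.array(c['camera_matrix']);T=np.linalg.inv(np.array(c['cam_to_world']))
ValueError: time passes only in moves, steps and waits
```

```bash
cat > fit.py <<'E'
from h import *
from scipy.optimize import least_squares
C={n:env.camera_params(n) for n in('top','scene')}
C={n:(np.array(c['camera_matrix']),np.linalg.inv(np.array(c['cam_to_world']))) for n,c in C.items()}
def proj(n,P):
    K,T=C[n]; p=T[:3,:3]@P+T[:3,3]; return np.array([K[0,0]*p[0]/-p[2]+K[0,2], K[1,1]*p[1]/p[2]+K[1,2]])
t=lambda u,v:('top',u/4.4+280-.4,v/4.4+125-.4)
s=lambda u,v:('scene',u/4.2+235-.4,v/4.2+150-.4)
def Rz(a): return np.array([[np.cos(a),-np.sin(a),0],[np.sin(a),np.cos(a),0],[0,0,1]])
def pt(q,P): return Rz(q[2])@np.array(P,float)+[q[0],q[1],0]
E
cat > f1.py <<'E'
from fit import *
obs=[((150,210,10),t(165,105)),((100,210,10),t(150,172)),((150,-115,10),t(622,215)),((100,-115,10),t(605,280)),
((-100,-40,67),t(440,540)),((-100,-115,15),t(548,565)),((100,-40,67),t(512,238)),
((150,-115,10),s(57,430)),((100,-115,10),s(60,372)),((100,210,10),s(492,347)),((150,210,10),s(497,402)),((-100,-40,67),s(155,123)),((-100,-115,15),s(75,170))]
pan=[((-100,200,8),t(130,433)),((-100,0,8),t(393,523)),((100,0,8),t(458,238)),((-100,200,10),s(403,38)),((-100,0,8),s(203,152)),((100,0,8),s(203,345)),((100,200,0),s(440,245))]
def pp(a,P): x,y,z=P; return (x,y*np.cos(a)-z*np.sin(a),30+y*np.sin(a)+z*np.cos(a))
def f(q):
    r=[proj(o[0],pt(q,P))-o[1:] for P,o in obs]+[proj(o[0],pt(q,pp(q[3],P)))-o[1:] for P,o in pan]
    pin=pp(q[3],(159,110,q[4]))
    r+=[proj('top',pt(q,pin))-t(347,75)[1:],proj('scene',pt(q,pin))-s(338,370)[1:]]
    return np.concatenate(r)
g=least_squares(f,[350,0,-.2,.58,0],loss='soft_l1')
print(g.x,np.degrees(g.x[2])); print(np.round(f(g.x).reshape(-1,2),1).tolist())
q=g.x
def k(w):
    n=np.array([0,-np.sin(.611),np.cos(.611)]); e=np.array([0,np.cos(.611),np.sin(.611)])
    return np.array([w[0],-77.5,41])+e*w[1]+n*40
fk=lambda w:np.concatenate([proj('top',pt(q,k(w)))-t(588,357)[1:],proj('scene',pt(q,k(w)))-s(70,245)[1:]])
h=least_squares(fk,[20,0]);print('knob',h.x,h.fun)
ob=[((22,70,92.5),t(65,212)),((-22,70,92.5),t(48,275)),((-22,70,0),t(62,307)),((-22,70,92.5),s(533,170)),((22,70,92.5),s(535,207)),((22,70,0),s(530,285))]
fb=lambda b:np.concatenate([proj(o[0],pt(b,P))-o[1:] for P,o in ob])
b=least_squares(fb,[*pt(q,(0,200,0))[:2],q[2]],loss='soft_l1');print('block',b.x,np.degrees(b.x[2]),np.round(fb(b.x),1))
print('block in base',Rz(-q[2])@(np.array([b.x[0],b.x[1],0])-[q[0],q[1],0]))
for u,v in[(163,149),(245,148),(245,249),(158,251)]: print('mat',px('top',u,v))
for u,v in[(275,253),(363,112),(305,120)]:print(px('top',u,v))
print(env.state()['time_s'])
E
python3 f1.py
```

```text
[ 5.00748093e+02 -1.52023058e+02 -1.80422532e-01  5.64052465e-01
  1.73507526e+00] -10.337449587900158
[[0.2, -0.7], [-0.4, -0.8], [-0.0, -0.6], [0.5, 0.2], [1.9, -2.6], [0.0, -0.1], [0.7, -1.1], [-1.0, -0.7], [-0.8, -0.3], [-0.4, -0.1], [0.2, -0.1], [0.0, -1.0], [-1.3, -0.7], [0.5, -0.3], [-1.1, -0.7], [-0.7, -1.4], [1.9, -0.5], [0.0, -2.2], [0.1, -0.9], [0.4, -0.6], [-1.0, 3.7], [-0.2, -3.2]]
knob [29.90846416 -1.51207184] [-0.17951673 -0.27924623 -0.50413774 -0.36153433]
block [ 5.47394904e+02  1.90054798e+01 -1.59162928e-01] -9.119364006345217 [-0.1 -0.4 -0.  -0.  -0.9 -0.1 -1.3 -1.2  0.3  0.4 -0.6  0.1]
block in base [ 15.19937716 176.62294456   0.        ]
mat [652.969857   506.42869737  -1.61460267]
mat [671.54680642 250.96025285   4.86140069]
mat [361.9420688  218.2286803    2.09130924]
mat [ 3.38544847e+02  4.74182493e+02 -2.21165529e-01]
[352.48907222 122.17195051  58.22481403]
[764.71648564 -98.80817272 117.7075076 ]
[765.51613532  71.08490711  30.28281638]
0.1
```

```bash
cat > f2.py <<'E'
from fit import *
q=[500.7,-152,-.1804]
c=env.camera_params('top');K=np.array(c['camera_matrix']);T=np.array(c['cam_to_world'])
def cloud(n,u0,u1,v0,v1):
    c=env.camera_params(n);K=np.array(c['camera_matrix']);T=np.array(c['cam_to_world'])
    d=np.load(f'pics/{n}.npz')['d']; v,u=np.mgrid[v0:v1,u0:u1]; z=d[v0:v1,u0:u1]
    P=np.stack([(u-K[0,2])/K[0,0]*z,-(v-K[1,2])/K[1,1]*z,-z],-1)[z>0]
    return P@T[:3,:3].T+T[:3,3]
tb=lambda P:(P-[q[0],q[1],0])@Rz(q[2])
if __name__=='__main__':
    for n,w in(('top',(340,390,85,140)),('scene',(295,345,245,295))):
        P=tb(cloud(n,*w)); P=P[(P[:,2]>25)&(P[:,0]>185)]
        for lo,hi in((25,60),(60,100),(100,170)):
            Q=P[(P[:,2]>lo)&(P[:,2]<=hi)]; print('fan',n,lo,np.round(np.percentile(Q,[2,98],axis=0)).tolist() if len(Q)>5 else 0)
    P=tb(cloud('top',325,345,145,165)); P=P[(P[:,0]>100)&(P[:,2]>90)];print('hub',np.round(np.percentile(P,[3,50,97],axis=0)).tolist())
    im=np.load('pics/top.npz')['im'];h=cv2.cvtColor(im,cv2.COLOR_BGR2HSV)
    m=cv2.inRange(h,(65,110,30),(90,255,255));m[:,:140]=0;m[:,260:]=0;m[:140]=0;m[260:]=0
    cn=max(cv2.findContours(m,0,2)[0],key=cv2.contourArea);ap=cv2.approxPolyDP(cn,6,True)[:,0];print(ap.tolist())
    def ray(u,v,z0):
        r=T[:3,:3]@np.array([(u-K[0,2])/K[0,0],-(v-K[1,2])/K[1,1],-1]);o=T[:3,3];return o+r*(z0-o[2])/r[2]
    W=[ray(u,v,3) for u,v in cn[:,0]]; print(cv2.minAreaRect(np.array(W)[:,:2].astype(np.float32)))
E
python3 f2.py
```

```text
fan top 25 [[249.0, 69.0, 26.0], [256.0, 128.0, 59.0]]
fan top 60 [[249.0, 51.0, 62.0], [267.0, 146.0, 99.0]]
fan top 100 [[250.0, 55.0, 103.0], [279.0, 144.0, 138.0]]
fan scene 25 [[275.0, 73.0, 26.0], [284.0, 136.0, 60.0]]
fan scene 60 [[272.0, 55.0, 61.0], [286.0, 149.0, 100.0]]
fan scene 100 [[255.0, 59.0, 101.0], [285.0, 146.0, 137.0]]
hub [[101.0, 121.0, 111.0], [107.0, 139.0, 131.0], [114.0, 157.0, 140.0]]
[[245, 148], [163, 150], [161, 189], [169, 163], [168, 218], [159, 219], [158, 251], [244, 249]]
((505.7242126464844, 361.980712890625), (316.93365478515625, 257.1983947753906), 5.543585300445557)
```

```bash
cat > go.py <<'E'
import sys; from fit import *
# go.py x y z yaw [b]: shift in tool axes (m) and roll to world (or base-frame 'b') target
q=[500.7,-152,-.1804]
def d(x,y,z,yaw,b=False):
    if b: x,y,_=pt(q,(x,y,0))
    s=env.state(); p,r=s['ee_pos'],np.radians(s['ee_rot'][2])
    e=np.array([x,y,z])-p
    print('t',round(s['time_s'],2),'tcp',np.round(p,1),np.round(s['ee_rot'],1),'grip',round(s['gripper_width'],1),'F',np.round(s['force'],1))
    print('target',np.round([x,y,z],1),'shift',np.round([e[0]*np.cos(r)+e[1]*np.sin(r),e[0]*np.sin(r)-e[1]*np.cos(r),-e[2]],1),'roll',round((np.degrees(r)-yaw+180)%360-180,1))
a=sys.argv; d(*map(float,a[1:5]),b=len(a)>5)
E
python3 -m pendant '[{"xyz":[-0.02,-0.05,0],"roll":8,"jaw":1},{"xyz":[-0.045,-0.105,0],"roll":16,"jaw":1},{"xyz":[-0.065,-0.16,0],"roll":24,"jaw":1},{"xyz":[-0.085,-0.21,0],"roll":27.8,"jaw":1},{"xyz":[-0.11,-0.265,0],"roll":27.8,"jaw":1},{"xyz":[-0.13,-0.32,0],"roll":27.8,"jaw":1},{"xyz":[-0.155,-0.37,0],"roll":27.8,"jaw":1},{"xyz":[-0.172,-0.418,0],"roll":27.8,"jaw":1}]' 30; python3 go.py 162 48 213 -100.34 b
```

```text
time_s: 1.1
ee_pos: [520.6, -257.2, 213.6]
ee_rot: [180.0, 0.0, -100.3]
force: [-0.2, -0.8, 0.3]
gripper_width: 13.8
t 1.1 tcp [ 520.6 -257.2  213.6] [ 180.     0.  -100.3] grip 13.8 F [-0.2 -0.8  0.3]
target [ 668.7 -133.8  213. ] shift [-147.8 -123.6    0.6] roll 0.0
```

```bash
python3 -m pendant '[{"xyz":[-0.045,-0.04,0],"roll":0,"jaw":1},{"xyz":[-0.09,-0.075,0],"roll":0,"jaw":1},{"xyz":[-0.13,-0.11,0],"roll":0,"jaw":1},{"xyz":[-0.148,-0.1236,0],"roll":0,"jaw":1},{"xyz":[-0.148,-0.1236,0.04],"roll":0,"jaw":1},{"xyz":[-0.148,-0.1236,0.08],"roll":0,"jaw":1},{"xyz":[-0.148,-0.1236,0.12],"roll":0,"jaw":1},{"xyz":[-0.148,-0.1236,0.14],"roll":0,"jaw":1}]'; python3 go.py 162 60 74 -100.34 b
python3 - <<'E'
from h import *
a,_=snap('top');b,_=snap('scene')
a=cv2.resize(a[90:240,290:420],None,fx=3.5,fy=3.5,interpolation=2);b=cv2.resize(b[130:280,250:360],None,fx=3.5,fy=3.5,interpolation=2)
cv2.imwrite('pics/p5.png',np.hstack([a,b]))
E
```

```text
time_s: 2.1
ee_pos: [665.5, -135.9, 71.0]
ee_rot: [179.7, -0.0, -100.4]
force: [0.5, 0.2, -0.0]
gripper_width: 0.5
t 2.1 tcp [ 665.5 -135.9   71. ] [ 179.7   -0.  -100.4] grip 0.5 F [ 0.5  0.2 -0. ]
target [ 670.8 -122.    74. ] shift [-14.6  -2.7  -3. ] roll -0.0
```

View pics/p5.png

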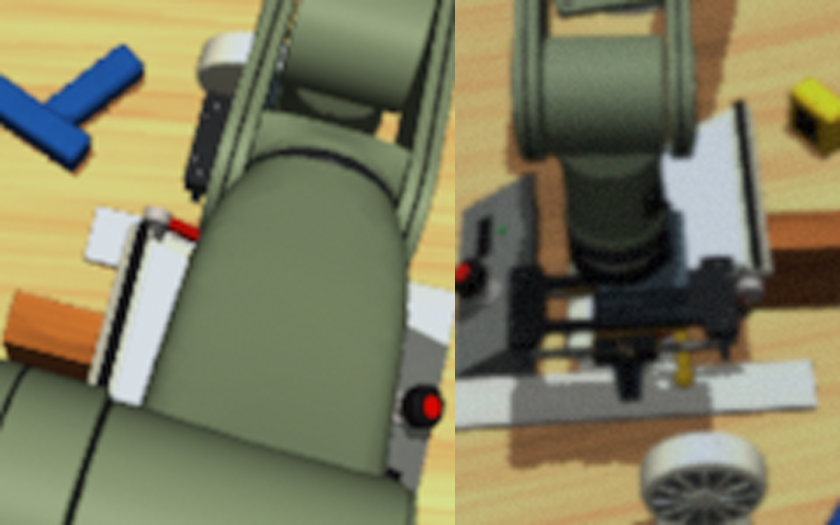

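```bash
python3 -m pendant '[{"xyz":[-0.018,-0.002,0],"roll":0,"jaw":1},{"xyz":[-0.024,-0.002,0],"roll":0,"jaw":1},{"xyz":[-0.030,-0.002,0.003],"roll":0,"jaw":1},{"xyz":[-0.035,-0.002,0.009],"roll":0,"jaw":1},{"xyz":[-0.040,-0.002,0.015],"roll":0,"jaw":1},{"xyz":[-0.045,-0.002,0.019],"roll":0,"jaw":1},{"xyz":[-0.050,-0.002,0.022],"roll":0,"jaw":1},{"xyz":[-0.055,-0.002,0.024],"roll":0,"jaw":1}]'; python3 go.py 162 134 44 -100.34 b
```

```text
time_s: 3.2
ee_pos: [679.6, -81.9, 49.9]
ee_rot: [180.0, -0.0, -100.3]
force: [0.6, -1.3, -1.7]
gripper_width: 0.2
t 3.2 tcp [679.6 -81.9  49.9] [ 180.    -0.  -100.3] grip 0.2 F [ 0.6 -1.3 -1.7]
target [684.1 -49.2  44. ] shift [-32.9   1.4   5.9] roll 0.0
```

```bash
python3 -m pendant '[{"xyz":[-0.005,0,0.003],"roll":0,"jaw":1},{"xyz":[-0.010,0,0.005],"roll":0,"jaw":1},{"xyz":[-0.015,0,0.006],"roll":0,"jaw":1},{"xyz":[-0.020,0,0.006],"roll":0,"jaw":1},{"xyz":[-0.025,0,0.006],"roll":0,"jaw":1},{"xyz":[-0.030,0,0.006],"roll":0,"jaw":1},{"xyz":[-0.033,0,0.006],"roll":0,"jaw":1},{"xyz":[-0.033,0,0.006],"roll":0,"jaw":1}]'; python3 go.py 162 134 44 -100.34 b
python3 - <<'E'
from h import *
b,_=snap('scene')
cv2.imwrite('pics/p6.png',cv2.resize(b[130:280,230:380],None,fx=4,fy=4,interpolation=2))
E
```

```text
time_s: 4.2
ee_pos: [685.6, -49.2, 44.0]
ee_rot: [-180.0, -0.0, -100.3]
force: [0.8, 0.2, -0.2]
gripper_width: 0.7
t 4.2 tcp [685.6 -49.2  44. ] [-180.    -0.  -100.3] grip 0.7 F [ 0.8  0.2 -0.2]
target [684.1 -49.2  44. ] shift [ 0.4  1.5 -0. ] roll 0.0
```

View pics/p6.png

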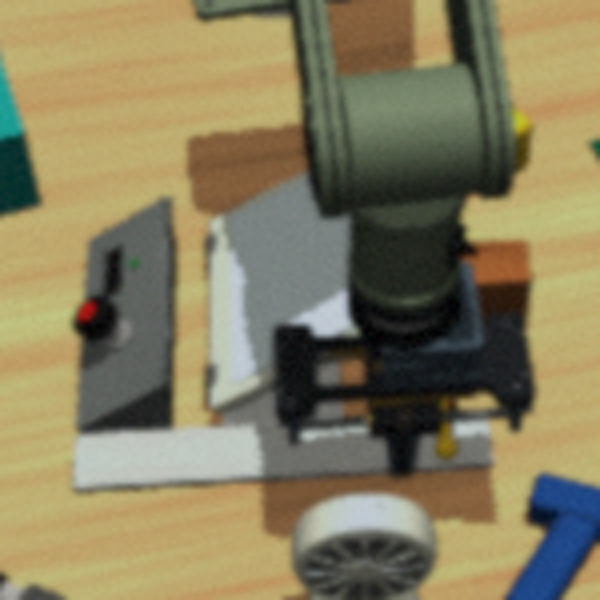

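The leg has snapped. The pin at (445,440) has jumped ahead of the finger at (402,450), and the force is about 0. I'll rise and turn towards the block.

```bash
python3 -m pendant '[{"xyz":[0,0,-0.055],"roll":0,"jaw":1},{"xyz":[0,0,-0.11],"roll":0,"jaw":1},{"xyz":[0,0,-0.16],"roll":-10,"jaw":0.5},{"xyz":[-0.02,0.035,-0.16],"roll":-20,"jaw":0},{"xyz":[-0.04,0.07,-0.16],"roll":-30,"jaw":0},{"xyz":[-0.06,0.105,-0.16],"roll":-40,"jaw":0},{"xyz":[-0.075,0.13,-0.16],"roll":-50,"jaw":0},{"xyz":[-0.0854,0.149,-0.16],"roll":-60,"jaw":0}]'; python3 go.py 554.2 61.5 200 -9.1
python3 - <<'E'
from h import *
b,_=snap('scene')
a,_=snap('top')
cv2.imwrite('pics/p7.png',np.hstack([cv2.resize(a[125:260,280:380],None,fx=4,fy=4,interpolation=2),cv2.resize(b[150:285,255:355],None,fx=4,fy=4,interpolation=2)]))
E
```

```text
time_s: 5.25
ee_pos: [553.2, 62.0, 204.2]
ee_rot: [-180.0, -0.0, -40.0]
force: [0.1, 0.3, -0.4]
gripper_width: 57.6
t 5.25 tcp [553.2  62.  204.2] [-180.   -0.  -40.] grip 57.6 F [ 0.1  0.3 -0.4]
target [554.2  61.5 200. ] shift [ 1.1 -0.2  4.2] roll -30.9
```

View pics/p7.png

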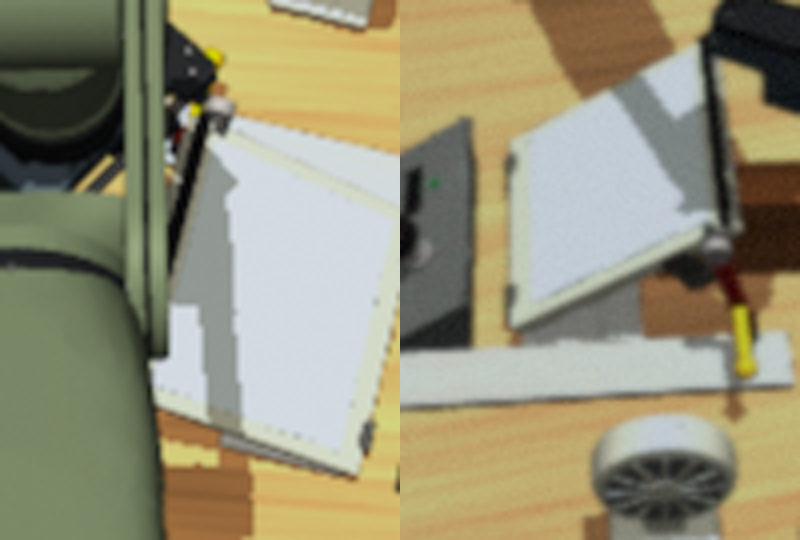

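The scene picture shows the red leg swung out past upright, with the pin at (742,350), and the panel still on the block. Now I'll grip the block.

```bash
python3 -m pendant '[{"xyz":[0.001,0,0],"roll":-10.5,"jaw":0},{"xyz":[0.001,0,0],"roll":-21,"jaw":0},{"xyz":[0.001,0,0],"roll":-30.9,"jaw":0},{"xyz":[0.001,0,0.02],"roll":-30.9,"jaw":0},{"xyz":[0.001,0,0.06],"roll":-30.9,"jaw":0},{"xyz":[0.001,0,0.10],"roll":-30.9,"jaw":0},{"xyz":[0.001,0,0.14],"roll":-30.9,"jaw":0},{"xyz":[0.001,0,0.163],"roll":-30.9,"jaw":0}]'; python3 go.py 554.2 61.5 40 -9.1
```

```text
time_s: 6.35
ee_pos: [554.9, 59.8, 38.8]
ee_rot: [179.9, 0.1, -9.6]
force: [0.8, -0.1, 0.2]
gripper_width: 91.0
t 6.35 tcp [554.9  59.8  38.8] [ 1.799e+02  1.000e-01 -9.600e+00] grip 91.0 F [ 0.8 -0.1  0.2]
target [554.2  61.5  40. ] shift [-1.  -1.5 -1.2] roll -0.5
```

```bash
python3 -m pendant '[{"xyz":[0,0,0],"roll":0,"jaw":0.2},{"xyz":[0,0,0],"roll":0,"jaw":0.3},{"xyz":[0,0,0],"roll":0,"jaw":0.4},{"xyz":[0,0,0],"roll":0,"jaw":0.5},{"xyz":[0,0,0],"roll":0,"jaw":0.6},{"xyz":[0,0,0],"roll":0,"jaw":0.7},{"xyz":[0,0,0],"roll":0,"jaw":0.7},{"xyz":[0,0,0],"roll":0,"jaw":0.7}]' 50; python3 go.py 554.2 61.5 40 -9.1
```

```text
time_s: 7.35
ee_pos: [553.4, 61.2, 41.4]
ee_rot: [-180.0, 0.2, -9.5]
force: [-3.7, 1.4, 5.2]
gripper_width: 44.1
t 7.35 tcp [553.4  61.2  41.4] [-180.     0.2   -9.5] grip 44.1 F [-3.7  1.4  5.2]
target [554.2  61.5  40. ] shift [ 0.7 -0.5  1.4] roll -0.4
```

```bash
python3 -m pendant '[{"xyz":[0,-0.004,0],"roll":0,"jaw":0.7},{"xyz":[0,-0.009,0],"roll":0,"jaw":0.7},{"xyz":[0,-0.014,0],"roll":0,"jaw":0.7},{"xyz":[0,-0.019,0],"roll":0,"jaw":0.7},{"xyz":[0,-0.024,0],"roll":0,"jaw":0.7},{"xyz":[0,-0.029,0],"roll":0,"jaw":0.7},{"xyz":[0,-0.034,0],"roll":0,"jaw":0.7},{"xyz":[0,-0.04,0],"roll":0,"jaw":0.7}]' 50; python3 -m pendant '[{"xyz":[0.0005,-0.01,0],"roll":0,"jaw":0.7},{"xyz":[0.0005,-0.02,0],"roll":0,"jaw":0.7},{"xyz":[0.001,-0.03,0],"roll":0,"jaw":0.7},{"xyz":[0.001,-0.04,0],"roll":0,"jaw":0.7},{"xyz":[0.001,-0.05,0],"roll":0,"jaw":0.7},{"xyz":[0.001,-0.06,0],"roll":0,"jaw":0.7},{"xyz":[0.001,-0.068,0],"roll":0,"jaw":0.7},{"xyz":[0.001,-0.075,0],"roll":0,"jaw":0.7}]' ; python3 go.py 498.9 404.4 43 -9.1
python3 - <<'E'
from h import *
b,_=snap('scene')
cv2.imwrite('pics/p8.png',cv2.resize(b[130:280,230:400],None,fx=4,fy=4,interpolation=2))
E
```

```text
time_s: 8.35
ee_pos: [561.8, 99.7, 41.4]
ee_rot: [179.9, -0.0, -9.4]
force: [-2.3, -11.1, 10.8]
gripper_width: 44.0
time_s: 9.35
ee_pos: [575.0, 174.1, 41.3]
ee_rot: [179.9, -0.0, -9.4]
force: [-0.3, -4.5, 11.6]
gripper_width: 44.3
t 9.35 tcp [575.  174.1  41.3] [179.9  -0.   -9.4] grip 44.3 F [-0.3 -4.5 11.6]
target [498.9 404.4  43. ] shift [-112.7 -214.8   -1.7] roll -0.3
```

View pics/p8.png

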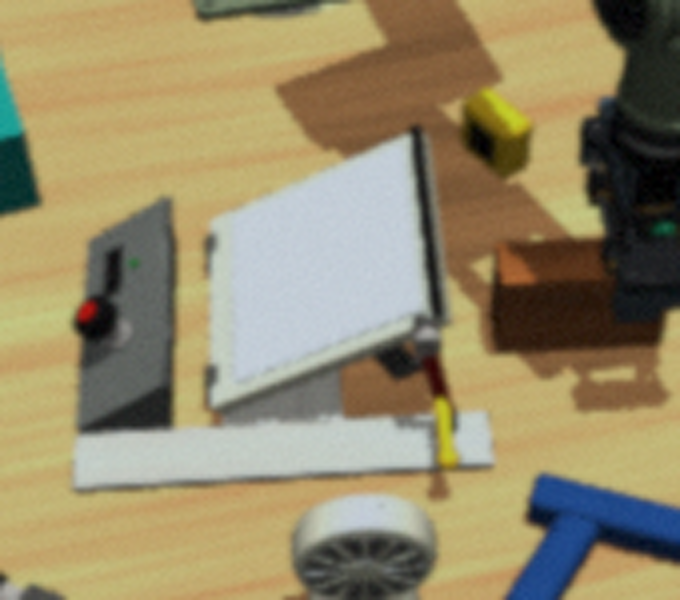

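The panel stands on the leg, with the foot on the runner at about (440,460). The block is clear at (500–660, 240–350). Now I'll lift it and carry it to the mat.

```bash
python3 -m pendant '[{"xyz":[0,0,-0.01],"roll":0,"jaw":0.7},{"xyz":[0,0,-0.025],"roll":0,"jaw":0.7},{"xyz":[0,-0.005,-0.04],"roll":0,"jaw":0.7},{"xyz":[-0.01,-0.02,-0.05],"roll":0,"jaw":0.7},{"xyz":[-0.025,-0.045,-0.05],"roll":0,"jaw":0.7},{"xyz":[-0.04,-0.075,-0.05],"roll":0,"jaw":0.7},{"xyz":[-0.055,-0.105,-0.05],"roll":0,"jaw":0.7},{"xyz":[-0.07,-0.13,-0.05],"roll":0,"jaw":0.7}]' ;python3 -m pendant '[{"xyz":[-0.015,-0.03,0],"roll":0,"jaw":0.7},{"xyz":[-0.028,-0.055,0],"roll":0,"jaw":0.7},{"xyz":[-0.037,-0.075,0],"roll":0,"jaw":0.7},{"xyz":[-0.0425,-0.085,0],"roll":0,"jaw":0.7},{"xyz":[-0.0425,-0.085,0],"roll":0,"jaw":0.7},{"xyz":[-0.0425,-0.085,0],"roll":0,"jaw":0.7},{"xyz":[-0.0425,-0.085,0],"roll":0,"jaw":0.7},{"xyz":[-0.0425,-0.085,0],"roll":0,"jaw":0.7}]' ; python3 go.py 498.9 404.2 44.3 -9.1
python3 - <<'E'
from h import *
b,_=snap('scene');a,_=snap('top')
cv2.imwrite('pics/p9.png',np.hstack([cv2.resize(a[130:270,145:260],None,fx=3.4,fy=3.4,interpolation=2),cv2.resize(b[110:250,360:480],None,fx=3.4,fy=3.4,interpolation=2)]))
E
```

```text
time_s: 10.4
ee_pos: [526.0, 316.1, 91.4]
ee_rot: [-180.0, 0.0, -9.4]
force: [0.7, -0.4, -4.5]
gripper_width: 44.1
time_s: 11.4
ee_pos: [499.5, 403.9, 90.9]
ee_rot: [180.0, -0.0, -9.5]
force: [-0.2, 1.0, -4.3]
gripper_width: 44.1
t 11.4 tcp [499.5 403.9  90.9] [180.   -0.   -9.5] grip 44.1 F [-0.2  1.  -4.3]
target [498.9 404.2  44.3] shift [-0.6 -0.2 46.6] roll -0.4
```

View pics/p9.png

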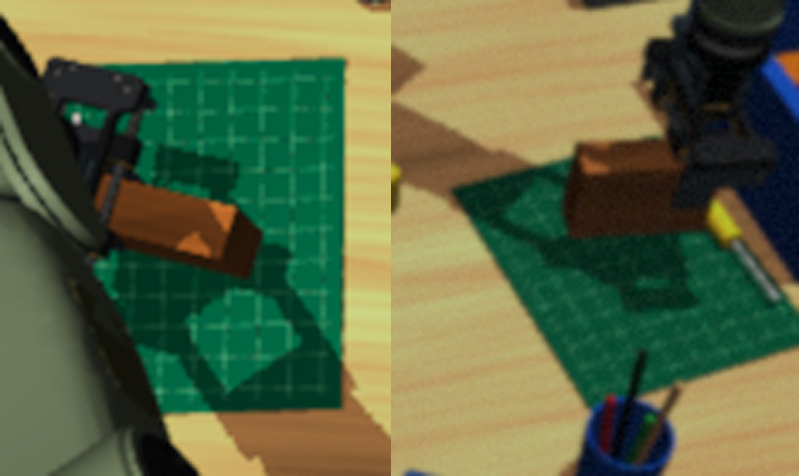

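Run:
```python
from fit import *
c=env.camera_params('top');K=np.array(c['camera_matrix']);T=np.array(c['cam_to_world'])
def ray(u,v,z0):
    r=T[:3,:3]@np.array([(u-K[0,2])/K[0,0],-(v-K[1,2])/K[1,1],-1]);o=T[:3,3];return o+r*(z0-o[2])/r[2]
A,B=[ray(u/3.4+144.6,v/3.4+129.6,142) for u,v in((237,205),(218,262))]
print(A,B,np.linalg.norm(A-B)); m=(A+B)/2; y=np.radians(-9.5); print('centre',m[:2]+70*np.array([-np.sin(y),np.cos(y)]))
```

```text
[503.3522012  290.15988998 142.        ] [456.78744386 299.42399149 142.        ] 47.47736515918549
centre [491.62315494 363.83193284]
```

Both checks agree that the block centre is at about (492,363). I had the wrong sign on one offset, so the arm must shift +13.5 mm in x before lowering.

```bash
python3 go.py 513 403.5 44.5 -9.5; python3 -m pendant '[{"xyz":[0.007,-0.001,0],"roll":0,"jaw":0.7},{"xyz":[0.0133,-0.0018,0.005],"roll":0,"jaw":0.7},{"xyz":[0.0133,-0.0018,0.013],"roll":0,"jaw":0.7},{"xyz":[0.0133,-0.0018,0.021],"roll":0,"jaw":0.7},{"xyz":[0.0133,-0.0018,0.029],"roll":0,"jaw":0.7},{"xyz":[0.0133,-0.0018,0.035],"roll":0,"jaw":0.7},{"xyz":[0.0133,-0.0018,0.039],"roll":0,"jaw":0.7},{"xyz":[0.0133,-0.0018,0.041],"roll":0,"jaw":0.7}]';python3 -m pendant '[{"xyz":[0,0,0.001],"roll":0,"jaw":0.7},{"xyz":[0,0,0.002],"roll":0,"jaw":0.7},{"xyz":[0,0,0.003],"roll":0,"jaw":0.7},{"xyz":[0,0,0.004],"roll":0,"jaw":0.7},{"xyz":[0,0,0.0048],"roll":0,"jaw":0.7},{"xyz":[0,0,0.0055],"roll":0,"jaw":0.7},{"xyz":[0,0,0.0055],"roll":0,"jaw":0.7},{"xyz":[0,0,0.0055],"roll":0,"jaw":0.7}]'; python3 go.py 513 403.5 44.5 -9.5
```

```text
t 11.5 tcp [499.4 404.2  91. ] [180.   -0.   -9.5] grip 43.8 F [-0.5  1.3 -4.3]
target [513.  403.5  44.5] shift [13.5 -1.6 46.5] roll 0.0
time_s: 12.5
ee_pos: [512.6, 404.2, 49.7]
ee_rot: [180.0, -0.0, -9.4]
force: [0.1, -0.2, -5.4]
gripper_width: 43.9
time_s: 13.5
ee_pos: [512.6, 404.1, 44.5]
ee_rot: [180.0, -0.0, -9.4]
force: [-1.0, 0.6, -4.1]
gripper_width: 44.1
t 13.5 tcp [512.6 404.1  44.5] [180.   -0.   -9.4] grip 44.1 F [-1.   0.6 -4.1]
target [513.  403.5  44.5] shift [ 0.5  0.5 -0. ] roll 0.1
```

Still carrying about 4 N, so it is just above contact. I'll go down another 1.5 mm and look at the force.

```bash
python3 -m pendant '[{"xyz":[0,0,0.0004],"roll":0,"jaw":0.7},{"xyz":[0,0,0.0008],"roll":0,"jaw":0.7},{"xyz":[0,0,0.0012],"roll":0,"jaw":0.7},{"xyz":[0,0,0.0015],"roll":0,"jaw":0.7},{"xyz":[0,0,0.0015],"roll":0,"jaw":0.7},{"xyz":[0,0,0.0015],"roll":0,"jaw":0.7},{"xyz":[0,0,0.0015],"roll":0,"jaw":0.7},{"xyz":[0,0,0.0015],"roll":0,"jaw":0.7}]'
```

```text
time_s: 14.5
ee_pos: [512.6, 404.2, 44.4]
ee_rot: [-180.0, -0.0, -9.4]
force: [-2.2, -1.9, 5.6]
gripper_width: 43.9
```

```bash
python3 -m pendant '[{"xyz":[0,0,-0.0007],"roll":0,"jaw":0.6},{"xyz":[0,0,-0.0007],"roll":0,"jaw":0.53},{"xyz":[0,0,-0.0007],"roll":0,"jaw":0.5},{"xyz":[0,0,-0.0007],"roll":0,"jaw":0.48},{"xyz":[0,0,-0.0007],"roll":0,"jaw":0.4},{"xyz":[0,0,-0.0007],"roll":0,"jaw":0.3},{"xyz":[0,0,-0.0007],"roll":0,"jaw":0.2},{"xyz":[0,0,-0.0007],"roll":0,"jaw":0.2}]' 15
python3 -m pendant '[{"xyz":[0,0,-0.01],"roll":0,"jaw":0.2},{"xyz":[0,0,-0.04],"roll":0,"jaw":0.2},{"xyz":[0,0,-0.08],"roll":0,"jaw":0.2},{"xyz":[0,0,-0.12],"roll":0,"jaw":0.2},{"xyz":[0,0,-0.16],"roll":0,"jaw":0.2},{"xyz":[0,0.04,-0.18],"roll":0,"jaw":0.2},{"xyz":[0,0.09,-0.18],"roll":0,"jaw":0.2},{"xyz":[0,0.14,-0.18],"roll":0,"jaw":0.2}]'
python3 go.py 29.9 -96 225 -10.34 b
```

```text
time_s: 15.5
ee_pos: [512.6, 404.1, 43.6]
ee_rot: [180.0, -0.0, -9.4]
force: [-0.6, 0.0, 0.2]
gripper_width: 72.7
time_s: 16.5
ee_pos: [489.5, 264.9, 224.8]
ee_rot: [-179.9, -0.1, -9.4]
force: [2.1, 0.3, 0.5]
gripper_width: 73.1
t 16.5 tcp [489.5 264.9 224.8] [-1.799e+02 -1.000e-01 -9.400e+00] grip 73.1 F [2.1 0.3 0.5]
target [ 512.9 -251.8  225. ] shift [ 1.075e+02  5.059e+02 -2.000e-01] roll 0.9
```

```bash
python3 -m pendant '[{"xyz":[0.01,0.05,0],"roll":0.9,"jaw":0.1},{"xyz":[0.022,0.11,0],"roll":0.9,"jaw":0.1},{"xyz":[0.035,0.17,0],"roll":0.9,"jaw":0.1},{"xyz":[0.048,0.23,0],"roll":0.9,"jaw":0.1},{"xyz":[0.061,0.29,0],"roll":0.9,"jaw":0.1},{"xyz":[0.074,0.35,0],"roll":0.9,"jaw":0.1},{"xyz":[0.087,0.41,0],"roll":0.9,"jaw":0.1},{"xyz":[0.099,0.465,0],"roll":0.9,"jaw":0.1}]'
python3 go.py 29.9 -96 47 -10.34 b
python3 - <<'E'
from h import *
b,_=snap('scene');a,_=snap('top')
cv2.imwrite('pics/p10.png',np.hstack([cv2.resize(a[140:260,150:260],None,fx=3.6,fy=3.6,interpolation=2),cv2.resize(b[160:280,240:350],None,fx=3.6,fy=3.6,interpolation=2)]))
E
```

```text
time_s: 17.5
ee_pos: [511.0, -211.1, 224.7]
ee_rot: [180.0, -0.1, -10.4]
force: [0.6, 0.9, -1.4]
gripper_width: 82.0
t 17.5 tcp [ 511.  -211.1  224.7] [ 1.80e+02 -1.00e-01 -1.04e+01] grip 82.0 F [ 0.6  0.9 -1.4]
target [ 512.9 -251.8   47. ] shift [  9.2  39.7 177.7] roll -0.0
```

View pics/p10.png

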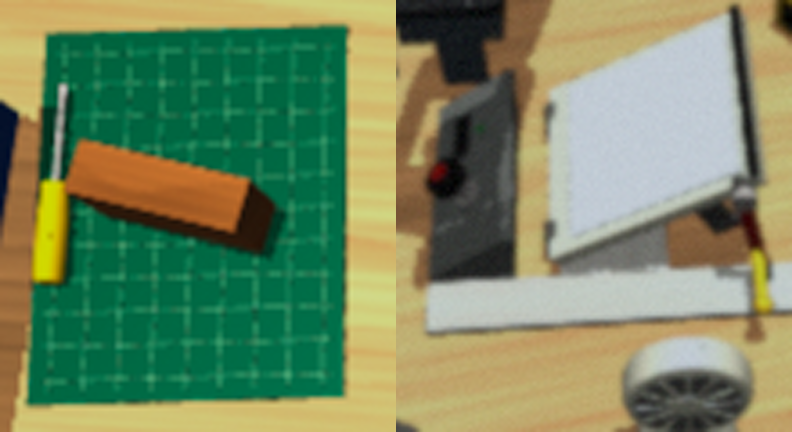

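```bash
python3 -m pendant '[{"xyz":[0.005,0.02,0],"roll":0,"jaw":0.1},{"xyz":[0.009,0.04,0],"roll":0,"jaw":0.1},{"xyz":[0.009,0.04,0.04],"roll":0,"jaw":0.1},{"xyz":[0.009,0.04,0.08],"roll":0,"jaw":0.1},{"xyz":[0.009,0.04,0.12],"roll":0,"jaw":0.1},{"xyz":[0.009,0.04,0.15],"roll":0,"jaw":0.1},{"xyz":[0.009,0.04,0.17],"roll":0,"jaw":0.1},{"xyz":[0.009,0.04,0.177],"roll":0,"jaw":0.1}]'
python3 -m pendant '[{"xyz":[0,0,0],"roll":0,"jaw":0.2},{"xyz":[0,0,0],"roll":0,"jaw":0.3},{"xyz":[0,0,0],"roll":0,"jaw":0.4},{"xyz":[0,0,0],"roll":0,"jaw":0.5},{"xyz":[0,0,0],"roll":0,"jaw":0.6},{"xyz":[0,0,0],"roll":0,"jaw":0.7},{"xyz":[0,0,0],"roll":0,"jaw":0.8},{"xyz":[0,0,0],"roll":0,"jaw":0.8}]' 25
python3 go.py 29.9 -96 47 -10.34 b
python3 - <<'E'
from fit import *
c=env.camera_params('top');K=np.array(c['camera_matrix']);T=np.array(c['cam_to_world'])
u,v,z0=158/3.6+149.6,186/3.6+139.6,95.5
r=T[:3,:3]@np.array([(u-K[0,2])/K[0,0],-(v-K[1,2])/K[1,1],-1]);o=T[:3,3];print('block',o+r*(z0-o[2])/r[2])
E
```

```text
time_s: 18.6
ee_pos: [512.4, -249.6, 45.6]
ee_rot: [-180.0, 0.1, -10.3]
force: [-0.6, -0.1, 1.5]
gripper_width: 82.0
time_s: 19.6
ee_pos: [512.1, -249.8, 46.8]
ee_rot: [180.0, 0.1, -10.3]
force: [-3.0, -0.3, 4.3]
gripper_width: 34.8
t 19.6 tcp [ 512.1 -249.8   46.8] [ 1.80e+02  1.00e-01 -1.03e+01] grip 34.8 F [-3.  -0.3  4.3]
target [ 512.9 -251.8   47. ] shift [ 1.1  1.8 -0.2] roll 0.0
block [505.41994318 361.17349113  95.5       ]
```

The block lies within 1 mm of the mat centre. The knob is gripped at 34.8 mm, so now I'll pull along its axis.

```bash
python3 -m pendant '[{"xyz":[0,0,0],"roll":0,"jaw":0.9},{"xyz":[0,0.001,-0.0016],"roll":0,"jaw":0.9},{"xyz":[0,0.0023,-0.0033],"roll":0,"jaw":0.9},{"xyz":[0,0.0034,-0.0049],"roll":0,"jaw":0.9},{"xyz":[0,0.0046,-0.0066],"roll":0,"jaw":0.9},{"xyz":[0,0.0057,-0.0082],"roll":0,"jaw":0.9},{"xyz":[0,0.0069,-0.0098],"roll":0,"jaw":0.9},{"xyz":[0,0.008,-0.0115],"roll":0,"jaw":0.9}]' 40
python3 -m pendant '[{"xyz":[0,0,0],"roll":0,"jaw":0.8},{"xyz":[0,0,0],"roll":0,"jaw":0.6},{"xyz":[0,0,0],"roll":0,"jaw":0.5},{"xyz":[0,0,0],"roll":0,"jaw":0.4},{"xyz":[0,0,0],"roll":0,"jaw":0.2},{"xyz":[0,0,0],"roll":0,"jaw":0.1},{"xyz":[0,0,0],"roll":0,"jaw":0.1},{"xyz":[0,0,0],"roll":0,"jaw":0.1}]'
python3 -m pendant '[{"xyz":[0,0,-0.03],"roll":0,"jaw":0.1},{"xyz":[0,0,-0.07],"roll":0,"jaw":0.1},{"xyz":[0,0,-0.12],"roll":0,"jaw":0.1},{"xyz":[0,0,-0.16],"roll":0,"jaw":0.1},{"xyz":[-0.05,0.03,-0.16],"roll":0,"jaw":0.1},{"xyz":[-0.1,0.06,-0.16],"roll":0,"jaw":0.1},{"xyz":[-0.15,0.09,-0.16],"roll":0,"jaw":0.1},{"xyz":[-0.18,0.12,-0.16],"roll":0,"jaw":0.1}]'
python3 - <<'E'
from h import *
b,_=snap('scene');a,_=snap('top')
cv2.imwrite('pics/p11.png',np.vstack([cv2.resize(a[85:285,150:450],None,fx=1.9,fy=1.5),cv2.resize(b[150:290,235:425],(570,300),interpolation=2)]))
E
```

```text
time_s: 20.6
ee_pos: [510.7, -257.7, 58.4]
ee_rot: [-180.0, 0.0, -10.3]
force: [-1.9, 3.3, -6.5]
gripper_width: 34.6
time_s: 21.6
ee_pos: [511.4, -257.7, 58.2]
ee_rot: [180.0, -0.0, -10.3]
force: [0.3, -0.1, 0.3]
gripper_width: 81.7
time_s: 22.6
ee_pos: [310.4, -343.5, 218.4]
ee_rot: [180.0, -0.0, -10.4]
force: [-0.1, -0.7, -0.5]
gripper_width: 82.2
```

View pics/p11.png

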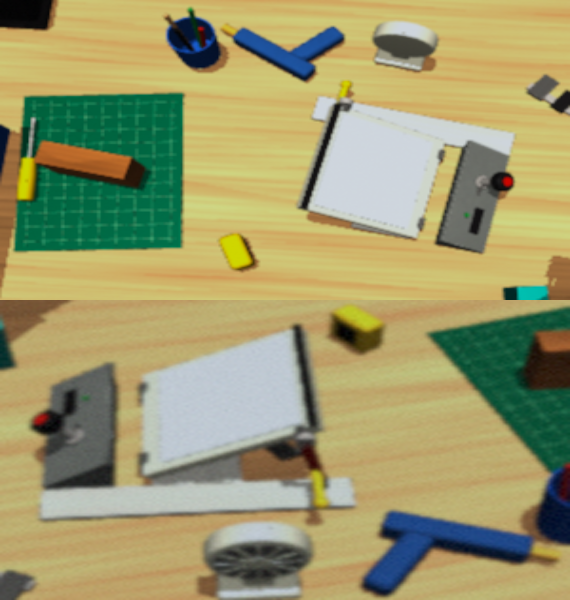

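Run:
```python
from fit import *
q=[500.7,-152,-.1804]
obs=[]
for n in('top','scene'):
    im=np.load(f'pics/{n}.npz')['im'].astype(int); im0=cv2.imread(f'pics/{n}0.png').astype(int)
    for k,i in(('now',im),('start',im0)):
        m=((i[...,2]>110)&(i[...,1]<70)&(i[...,0]<70)).astype(np.uint8)
        w=(380,430,195,225) if n=='top' else (240,275,195,230)
        v,u=np.nonzero(m[w[2]:w[3],w[0]:w[1]]); obs.append((k,n,u.mean()+w[0],v.mean()+w[2]))
print(obs)
nn=np.array([0,-np.sin(.611),np.cos(.611)])
for k in('start','now'):
    f=lambda w:np.concatenate([proj(n,pt(q,np.array([29.9+w[0],-78.7,40.1])+nn*(40+w[1])))-[u,v] for kk,n,u,v in obs if kk==k])
    r=least_squares(f,[0,0]);print(k,r.x,r.fun)
```

```text
[('now', 'top', np.float64(417.0), np.float64(205.5)), ('start', 'top', np.float64(412.875), np.float64(205.66666666666666)), ('now', 'scene', np.float64(247.875), np.float64(205.125)), ('start', 'scene', np.float64(251.15384615384616), np.float64(207.46153846153845))]
start [-0.6652286 -0.8314577] [-0.10778814  0.03589461 -0.1765686   0.06876717]
now [-0.38901922 14.36228637] [-0.21189357  0.01677567 -0.2958036   0.06310165]
```

The knob travelled about 15 mm, so it is at its stop and on. The other checks pass too, so I'm handing the job in.

```bash
python3 -c "
from workcell import env
print(env.job_done(), env.state()['time_s'])"
```

```text
the job is handed in; nothing more can be done
the job is handed in; nothing more can be done
```

The job is done in the order you asked and handed in at about 22.7 s of the 72 s allowed.

- **Leg:** I pushed the red leg out by its yellow pin until it snapped over, with the panel still on the block. The pictures show it past upright and the foot on the runner.
- **Block:** I drew the block out straight and the board now stands on its leg. The block stands upright on the mat, and its measured centre is (505, 361) mm against a mat centre of (506, 362) mm.
- **Knob:** I pulled it out along its axis. The red dot moved about 15 mm between the first and last pictures, against 14 mm of travel, and stayed out after release, so it should be on.

**Last checks:** the gripper was clear of everything and the force was near zero. I saw no moved bystanders in the last picture, though it did not show the multimeter and showed only part of the caliper.

**Check that disagreed:** before setting the block down, I found it would land about 14 mm off in x because of a sign error of mine. I corrected that before lowering it.

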